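# Close the sprung press mould

### The arm

A 6-joint arm with a two-finger parallel gripper is mounted at the origin on the work surface. World frame = base frame: x ahead of the robot, y to its left, z up, the work surface at z = 0. Lengths are in m, angles in degrees, forces in N, time in s.
With the tool pointing down it reaches from about 0.35 to 0.875 m from the base axis. Payload 4.2 kg.
Tool frame: the origin (TCP) lies midway between the tips of the shut fingers; the grasp point (between the pads) lies 19 mm behind it (r.pinch_z is the distance from the TCP to the grasp point, in m); z points along the fingers, y is the line along which they close (so a half turn about z gives the same grasp; the last joint's range is limited). The gripper opens to 87 mm and grips with 3 to 60 N. Pads are 19 mm wide; open, the fingers measure 117 mm over their backs; the gripper's body (75 mm by 190 mm) begins 51 mm behind the grasp point.
Start: joints at [81.853, 22.042, 0.453, 0, -68.411, -14.817], TCP at [0.244, 0.575, 0.183] pointing down, gripper open.
Joint ranges: [-179.83, 179.83], [-69.29, 118.12], [-61.27, 80.66], [-181.25, 117.63], [-171.15, -9.14], [-177.46, 177.46]. Speed limits (degrees/s): [159.86, 159.86, 180, 180, 180, 180].

### API

Orientations are given as a 3x3 rotation matrix whose columns are the frame's x, y, z axes.
In Python, from station import r, imaging, models gives the robot as it stands. The module is installed in compiled form; this text tells all that it offers.
- The arm moves only by the tool apply_moves, never from a script. Its argument "moves" is a list of rows, each a list of 2 entries, a list of its own where there are three numbers: the shift along the tool's x, y, z in m, then the turn about the tool's z in degrees. A call has 1 to 5 rows; each row shifts and turns the commanded pose from where the row before left it, along the tool's axes as they then stand; what a row does not reach is not made up. A row lasts 1/12 s, in which the tool goes at most 41.7 mm and 7.16 degrees, less where a joint would pass 70% of its speed; a pose out of reach is approached as far as the arm can. A call is refused whole if a number of a shift passes 0.0417 or a number of a turn 7.16, either way. A call with a gripper value outside its range is refused whole. "hand" is the finger opening in m, from 0 to 0.087, set as the call begins (left out, the last holds). The fingers move at their own pace and stop on an object; the grip force is fixed at half the most. Time passes only in rows, so rows that do not move let the fingers close. It gives the time, the measured TCP pose, the force, the opening and the grip force at its end, in the units of the state.
- r.sense(): the state, without advancing time (a new reading comes with each control period).
- imaging.capture(name): name is "scene" or "top"; returns a dict with "frame" (400x640x3 uint8, blue, green, red), "intrinsics" (3x3 intrinsics, pixels), "eye" and "orientation" of the camera in the world. Camera axes: x right, y down, z forward; pixel columns grow to the right and rows downward; lengths in m; the calibration is good to about 2 mm. A picture is of the moment at which its call begins. There is no depth.
- r.finish_job(): hands the job in; it is judged then, once.
Trained networks look in a picture, given as the dict that the camera call returned (one of the last four; its "shot" number tells which), for a name from the list of things; names that differ only in an ending like _2 or _b are one class to them, and where a whole thing is asked for, a point or a joint stands for the part that bears it (a point fixed in the world has none). Each returns a list of dicts, best first, with "confidence" (0 to 1); they miss things now and then, are a little off and sometimes report something else, mostly with a low value. They report only what shows in the picture. A call takes as long as a camera call. They do not tell look-alikes from the thing itself.
- models.cut_out(picture, target): "region" (400x640 bool, what is visible of it) and "extent" ([left, top, width, height] as shares, 0 to 1, of the picture: columns of its width, rows of its height, round what is visible of it).
- models.place_of(picture, target): "at" ([column, row] as shares, 0 to 1, of the picture: columns of its width, rows of its height: a listed point, or the origin of a listed thing).
The state is a dict: "time_s": time; "joints": joint angles; "joint_velocities": joint speeds; "effort": joint torques, N m; "tcp_pos": TCP position; "ee_rot": TCP orientation; "wrist_force": force on the tool from outside, world axes, zero at the start; "moment": the same for the moment, N m; "gripper_width": opening from 0.0 (shut) to 1.0 (fully open); "gripper_force": force on a finger pad.
Only numpy, scipy, OpenCV 4.12 (cv2) and the standard library are available. Lean on these libraries where they do the work, as an engineer would, in place of code of your own. Each camera call takes 0.05 s, during which the arm holds its last target. There are 200 camera calls.

### The job

Close the aluminium press mould with its loose cover plate: pick the cover up by its handle, lay it level on the mould a little out of place so that it rests on the tips of the two locating pins, and slide it until its hidden holes find the pins and it drops over them. Then press it down against the springs until the plate is shut flush on the mould, and finish like that, still gripping the handle and still pressing the cover shut. Leave the other things on the bench where they are.

Things in the scene. Friction and masses are not known exactly. Their poses are not given: they have to be found in the camera images.
- mould: Lower half of an aluminium press mould, fixed to the bench: base plate 170 (x) x 100 (y) mm, block 130 x 100 mm (same outline as the cover), 62 mm high to its flat top, the parting face, with a 66 x 60 mm cavity holding a little mask. Origin at the centre of the underside, x along its length, z up. Two steel locating pins and four sprung brass return pins stand up from the face.
- mould_face (a point): Centre of the parting face; axes as the mould; the shut cover's origin lies here. Locating pins at x = +-50 mm, y = 0: 10 mm diameter, 9 mm tall, top 3 mm tapered to a flat 6 mm tip. Return pins at x = +-48, y = +-36 mm, 5 mm tall. Cover underside above the face: 9 mm resting on the pin tips, 5 mm once dropped over the pins (return pins carry its weight), 0 when pressed shut.
- cover: The mould's loose cover, lying handle up on the bench: aluminium plate 130 (x) x 100 (y) x 15 mm, about 0.46 kg; origin at the centre of its underside, x along its length, z up. In its underside, out of sight, two blind holes at x = +-50 mm, y = 0: 13 mm diameter, 11.5 mm deep, 1 mm chamfers; it fits either way round.
- cover_handle (a point): Middle of the cover's handle, a straight steel bar along the cover's x, 88 mm long, 16 mm wide (y), 14 mm high, its centre 44 mm above the cover's underside (bar from 37 to 51 mm). It stands on two 12 mm posts at x = +-36 mm; the span between them is free underneath.
- ejector (a joint): Travel of the sprung ejector plate with its four return pins: 0 = pins 5 mm proud of the parting face, 0.005 m = pushed flush with it. The springs push up with about 7 N at 0, plus 1.2 N per mm, so the cover needs about 10 N of push besides its weight to stay shut; let go, it springs back up to 5 mm.
- paint_jar: Bystander: small amber glass jar with black cap, 32 mm diameter, 55 mm tall, on the bench between mould and cover; origin at its underside.
- pigment_jar: Bystander: glass jar with white cap and paper label, 54 mm diameter, 85 mm tall; origin at its underside.
- bust: Bystander: small bald head on a wooden block, block 75 x 75 mm, 119 mm tall in all; origin at its underside.
- plaster_mould: Bystander: closed two-part plaster mould with a rubber band, 95 x 75 x 55 mm; origin at its underside.
- g_clamp: Bystander: steel G-clamp lying flat, about 150 x 85 mm, 16 mm high; origin on the bench near the middle of its frame.
- loop_tool: Bystander: wooden sculptor's loop tool lying flat, 180 mm long along its x, 12 mm thick; origin under its middle.
- wrench: Bystander: steel wrench lying flat, 150 mm long along its x; origin under its middle.
Things that resemble listed ones, but are neither listed nor needed, are in the scene too. Leave any blue or green look-alike of the cover alone.

How it is judged (in metres and radians):
On the way, in this order (a step that is already met when the one before it is completed fails the run):
1. the cover lies level on the mould, resting on the tips of the locating pins (not yet over them) (z of cover in the frame of mould_face between 0.0072 and 0.0108 m and horizontal distance between cover and mould_face below 0.045 m and angle between cover's own z axis and vertical below 0.06 rad and contact force between cover and mould above 0.5 N), for 0.1 s.
2. slid until it has dropped over both pins (z of cover in the frame of mould_face below 0.0062 m and horizontal distance between cover and mould_face below 0.003 m and angle between the x axis of cover and the x axis of mould_face, either way round below 0.05 rad and angle between cover's own z axis and vertical below 0.04 rad), for 0.1 s.
At the end, for the whole second after the job is handed in: Cover over both pins (centre within 3 mm, aligned within 0.05 rad, tilt under 0.02 rad) and shut (gap under 1.5 mm, return pins pushed in over 3.5 mm), pressed on the mould with over 8 N in all, the fingers still holding it (over 3 N), at rest (z of cover in the frame of mould_face below 0.0015 m and horizontal distance between cover and mould_face below 0.003 m and angle between the x axis of cover and the x axis of mould_face, either way round below 0.05 rad and angle between cover's own z axis and vertical below 0.02 rad and contact force between cover and mould above 8 N and contact force between the fingers and cover above 3 N and value of joint ejector above 0.0035 m and linear speed of cover below 0.01 m/s); the arm keeps its last pose, push and grip.
It fails at once if a bystander is pushed more than 30 mm or knocked over (distance of any of paint_jar, pigment_jar, bust, plaster_mould, g_clamp, loop_tool, wrench from where it was at the start of the episode above 0.03 m or angle between any of paint_jar, pigment_jar, bust's own z axis and vertical above 0.6 rad).
It also fails if it takes over 42 s, if anything falls off the work surface, if the arm or the gripper's body presses on something with over 40 N, if the wrist force passes 120 N, or if a joint passes its speed limit or range.

## Working session

There is one attempt and no reset: what is moved stays moved. The work goes in short steps, Python scripts to look and compute and a tool call to move; the robot and the scene stay as the last step left them, time stands still between calls to the robot, and variables do not carry over. Pictures are saved under pics/ and viewed, at most 10 in all, crops included, and the job is handed in when it is done.

Besides the shell and the picture viewer there is one more tool, called after "Request:" as name([rows], argument=value, ...), one row to a line, values as JSON. apply_moves: Moves the arm, as the interface text tells. Its arguments: {"type":"object","properties":{"moves":{"type":"array"},"hand":{"type":"number"}},"required":["moves"]}

```bash
mkdir -p pics
cat > h.py <<'E'
import numpy as np, cv2
from station import r, imaging, models
def ray(p,uv):
    K=np.array(p["intrinsics"]);R=np.array(p["orientation"])
    if R.shape!=(3,3): print("ori",R)
    d=R@np.linalg.inv(K)@np.array([uv[0],uv[1],1.]);return np.array(p["eye"]),d/np.linalg.norm(d)
def onz(p,uv,z):
    e,d=ray(p,uv);return e+d*(z-e[2])/d[2]
def tri(rs):
    A=np.zeros((3,3));b=np.zeros(3)
    for e,d in rs:
        P=np.eye(3)-np.outer(d,d);A+=P;b+=P@e
    x=np.linalg.solve(A,b);return x,[round(float(np.linalg.norm((np.eye(3)-np.outer(d,d))@(x-e))),4) for e,d in rs]
def proj(p,X):
    c=np.array(p["intrinsics"])@(np.array(p["orientation"]).T@(np.array(X)-np.array(p["eye"])));return c[:2]/c[2]
E
python3 - <<'E'
from h import *
np.set_printoptions(precision=4,suppress=True)
P={n:imaging.capture(n) for n in("scene","top")}
for n,p in P.items():
    cv2.imwrite(f"pics/{n}0.png",p["frame"]);print(n,p["eye"],np.array(p["orientation"]).tolist())
    for t in("mould_face","cover_handle","cover","mould","paint_jar"):
        print(n,t,[((np.array(x["at"])*[640,400]).round(1).tolist(),round(x["confidence"],2)) for x in models.place_of(p,t)])
print(r.sense())
E
```

```text
scene [ 0.8495 -0.6129  0.9977] [[0.9059756110400122, 0.32627140651712616, -0.2697316471792154], [0.4229859133216454, -0.7233721365221971, 0.5457249025239417], [-0.01706192638977246, -0.6085061391577314, -0.7933657222714009]]
scene mould_face [([295.3, 282.3], 0.91), ([355.7, 324.3], 0.72), ([400.7, 240.4], 0.31)]
scene cover_handle [([283.5, 123.5], 0.95), ([242.9, 196.5], 0.92), ([336.8, 154.8], 0.63), ([190.8, 335.9], 0.62)]
scene cover [([284.8, 133.6], 0.79), ([248.8, 207.9], 0.63), ([334.3, 164.8], 0.59)]
scene mould [([293.4, 294.7], 0.77)]
scene paint_jar [([307.6, 221.6], 0.5)]
top [ 0.3206 -0.0137  1.3532] [[-0.00022467341657922635, -0.9829919690182289, 0.18364840965148868], [-0.9999575380380988, 0.0019127186721023374, 0.009014634106030626], [-0.009212580672108235, -0.18363858623107104, -0.9829506589877305]]
top mould_face [([393.0, 201.4], 0.65)]
top cover_handle [([226.0, 301.4], 0.83), ([241.8, 232.4], 0.69), ([331.4, 284.2], 0.66), ([436.6, 168.0], 0.45)]
top cover [([228.1, 296.2], 0.86), ([330.9, 287.3], 0.86), ([242.4, 233.7], 0.72)]
top mould [([388.1, 205.7], 0.91), ([318.7, 228.9], 0.18)]
top paint_jar [([323.7, 231.5], 0.47)]
{'time_s': 0.6, 'joints': array([ 81.8564,  22.0403,   0.4526,  -0.002 , -68.4123, -14.8164]), 'joint_velocities': array([ 0.0751, -0.0678,  0.0402,  0.0316, -0.1298, -0.027 ]), 'effort': array([  0.0001, -39.0213,  18.7534,   4.2226,   0.0154,  -0.    ]), 'tcp_pos': array([0.2438, 0.5755, 0.1835]), 'ee_rot': array([[ 0.9208, -0.3901, -0.    ],
       [-0.3901, -0.9208,  0.    ],
       [-0.    ,  0.    , -1.    ]]), 'wrist_force': array([-0.8908, -0.3024, -0.3812]), 'moment': array([ 0.0088, -0.0241, -0.0253]), 'gripper_force': 0.0, 'gripper_width': 1.0015942440119323}
```

View pics/scene0.png

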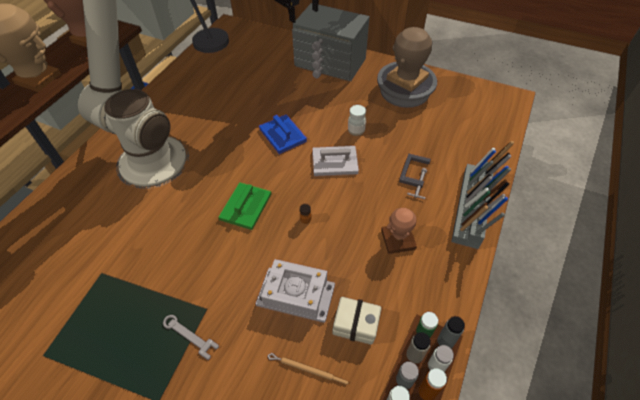

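View pics/top0.png

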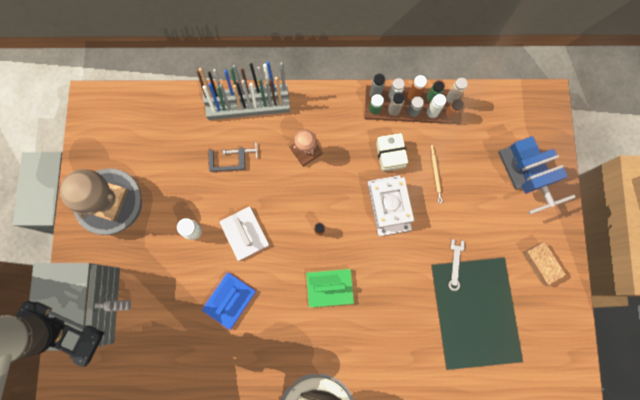

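The real cover is the silver one, at scene (336,155) and top (242,232). The mould is at scene (295,287) and top (391,205). Blue and green look-alikes are elsewhere. Next I'll fit poses from both views.

```bash
cat > fit.py <<'E'
from h import *
from scipy.optimize import minimize
np.set_printoptions(precision=4,suppress=True)
def box(lx,ly,z0,z1): return np.array([[a*lx/2,b*ly/2,z] for a in(-1,1) for b in(-1,1) for z in(z0,z1)])
def W(B,q): c,s=np.cos(q[2]),np.sin(q[2]);return np.c_[B[:,0]*c-B[:,1]*s+q[0],B[:,0]*s+B[:,1]*c+q[1],B[:,2]]
def render(p,boxes,q,S=4):
    m=np.zeros((400*S,640*S),np.uint8)
    for B in boxes:
        uv=np.array([proj(p,X) for X in W(B,q)]);h=cv2.convexHull(((uv+.5)*S*16).astype(np.int32))
        cv2.fillConvexPoly(m,h,255,shift=4)
    return cv2.resize(m,(640,400),interpolation=cv2.INTER_AREA)/255.
def fit(obs,boxes,q0):
    def f(v):
        q=np.array([v[0],v[1],v[2]*10]);return sum(np.abs(render(p,boxes,q)-g).sum()/g.sum() for p,g in obs)
    q0=np.array(q0);v0=q0*[1,1,.1];best=min((v0+[0,0,a] for a in np.linspace(0,.31,19)),key=f)
    o=minimize(f,best,method="Nelder-Mead",options=dict(initial_simplex=best+np.array([[0,0,0],[.01,0,0],[0,.01,0],[0,0,.01]]),xatol=1e-5,fatol=1e-5))
    return o.x*[1,1,10],o.fun
E
cat > m1.py <<'E'
from fit import *
P={n:imaging.capture(n) for n in("scene","top")}
px={"cover":{"scene":(336,158),"top":(242,233)},"mould":{"scene":(295,288),"top":(391,205)}}
G={}
for t in px:
    for n in P:
        c=models.cut_out(P[n],t);c=[x for x in c if x["region"][px[t][n][1]-6:px[t][n][1]+7,px[t][n][0]-6:px[t][n][0]+7].sum()>40]
        print(t,n,len(c),[ (x["confidence"],int(x["region"].sum())) for x in c][:2])
        if c: G[t,n]=c[0]["region"].astype(float)
print("handle",tri([ray(P["scene"],(336.8,154.8)),ray(P["top"],(241.8,232.4))]))
print("face",tri([ray(P["scene"],(295.3,282.3)),ray(P["top"],(393,201.4))]))
cb=[box(130,100,0,15)*1e-3,box(88,16,37,51)*1e-3]
for x in(-36,36): b=box(12,12,15,37)*1e-3;b[:,0]+=x*1e-3;cb.append(b)
mb=[box(130,100,0,62)*1e-3,box(170,100,0,12)*1e-3]
Q={}
for t,b,z in(("cover",cb,.0),("mould",mb,.06)):
    q0=[*onz(P["top"],px[t]["top"],z)[:2],0]
    for ns in(("scene","top"),("scene",),("top",)):
        obs=[(P[n],G[t,n]) for n in ns if (t,n) in G]
        if obs: q,f=fit(obs,b,q0);print(t,ns,q[:2],np.degrees(q[2]),f); Q.setdefault(t,q)
def draw(p,B,q,im,S,o,col):
    uv=((np.array([proj(p,X) for X in W(B,q)])+.5-o)*S).astype(int)
    for i in range(8):
        for j in range(i):
            if (B[i]!=B[j]).sum()==1: cv2.line(im,tuple(map(int,uv[i])),tuple(map(int,uv[j])),col,1)
T=[]
for t,b in(("cover",cb),("mould",mb)):
    row=[]
    for n in P:
        o=np.array(px[t][n])-[48,36];S=4
        im=cv2.resize(P[n]["frame"][o[1]:o[1]+72,o[0]:o[0]+96],None,fx=S,fy=S,interpolation=cv2.INTER_CUBIC)
        for B in b[:2]: draw(P[n],B,Q[t],im,S,o,(0,0,255))
        if t=="mould":
            for x in(-.05,.05):
                uv=(proj(P[n],W(np.array([[x,0,.071]]),Q[t])[0])+.5-o)*S;cv2.circle(im,tuple(map(int,uv)),3,(0,255,0),-1)
        row.append(im)
    T.append(np.hstack(row))
cv2.imwrite("pics/fit.png",np.vstack(T))
E
python3 m1.py
```

```text
cover scene 1 [(0.92, 1216)]
cover top 1 [(0.89, 1458)]
mould scene 1 [(0.78, 3326)]
mould top 1 [(0.74, 2067)]
handle (array([0.5116, 0.2232, 0.0264]), [0.0021, 0.0021])
face (array([ 0.5958, -0.2181,  0.0671]), [0.0027, 0.0027])
cover ('scene', 'top') [0.5101 0.2189] 27.273992636707728 0.12014836916284094
cover ('scene',) [0.5079 0.22  ] 27.386432844406308 0.04722007223942209
cover ('top',) [0.5124 0.2184] 27.63486127331016 0.046563920492751286
mould ('scene', 'top') [ 0.5954 -0.2158] 10.056370952022379 0.07967270389347016
mould ('scene',) [ 0.594  -0.2168] 9.848307404656191 0.031944395316755685
mould ('top',) [ 0.5967 -0.2152] 10.237477117295365 0.033311515220505225
```

View pics/fit.png

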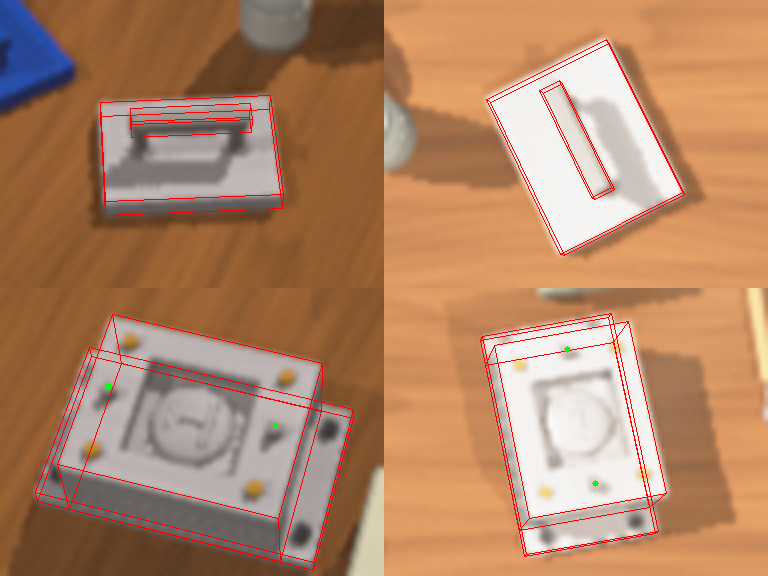

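The fits match in both views: cover at (0.510, 0.219) with yaw 27.4°, mould at (0.595, -0.216) with yaw 10.05°. I'll turn the tool first, then travel.

Request:
apply_moves([
  [[0,0,0],-7.16],
  [[0,0,0],-7.16],
  [[0,0,0],-7.16],
  [[0,0,0],-7.16],
  [[0,0,0],-7.16],
], hand=0.046)

```text
time_s: 1.32
tcp_pos: [0.2438, 0.5754, 0.1834]
ee_rot: [[0.974, 0.228, -0.0], [0.228, -0.974, -0.0], [-0.0, 0.0, -1.0]]
wrist_force: [0.5, -0.0, 0.6]
gripper_width: 0.706
gripper_force: 0.0
```

Request:
apply_moves([
  [[0,0,0],-7.16],
  [[0,0,0],-7.16],
  [[0.012,0.04,0],-0.3],
  [[0.012,0.04,0],0],
  [[0.012,0.04,0],0],
])

```text
time_s: 1.73
tcp_pos: [0.3311, 0.4849, 0.1833]
ee_rot: [[0.886, 0.463, 0.0], [0.463, -0.886, -0.0], [-0.0, 0.0, -1.0]]
wrist_force: [1.4, 0.6, 0.0]
gripper_width: 0.533
gripper_force: 0.0
```

Request:
apply_moves([
  [[0.012,0.04,0],0],
  [[0.012,0.04,0],0],
  [[0.012,0.04,0],0],
  [[0,0.04,0],0],
  [[0,0.04,0],0],
])

```text
time_s: 2.15
tcp_pos: [0.4558, 0.3233, 0.1834]
ee_rot: [[0.887, 0.461, 0.0], [0.461, -0.887, 0.0], [0.0, 0.0, -1.0]]
wrist_force: [0.1, -0.4, -0.2]
gripper_width: 0.531
gripper_force: 0.0
```

Request:
apply_moves([
  [[0,0.04,0],0],
  [[0,0.04,0],0],
  [[0,0.039,0],0],
  [[0,0,0],0],
  [[0,0,0],0],
])

```text
time_s: 2.57
tcp_pos: [0.5103, 0.2175, 0.1835]
ee_rot: [[0.889, 0.458, 0.0], [0.458, -0.889, 0.0], [0.0, -0.0, -1.0]]
wrist_force: [-1.3, 0.4, -0.9]
gripper_width: 0.528
gripper_force: 0.0
```

```bash
cat >> h.py <<'E'
def need(xy,z,yaw):
    s=r.sense();R=s["ee_rot"];t=s["tcp_pos"]
    print(round(s["time_s"],2),"tcp",t.round(4),"yaw",np.degrees(np.arctan2(R[1,0],R[0,0])).round(2),"tilt",np.degrees(np.arccos(-R[2,2])).round(2),"need tool",(R.T@(np.array([*xy,z])-t)).round(4),"turn",round(np.degrees(np.arctan2(R[1,0],R[0,0]))-yaw,2),"F",s["wrist_force"].round(1),"grip",round(float(s["gripper_force"]),1),round(float(s["gripper_width"]),3),"j",s["joints"].round(0))
E
python3 - <<'E'
from h import *
need((.510,.219),.027,27.4)
p=imaging.capture("top")
q=imaging.capture("scene")
a=models.place_of(p,"pigment_jar");b=models.place_of(q,"pigment_jar")
for c,x in((p,a),(q,b)):
    for y in x[:2]: print("jar",onz(c,np.array(y["at"])*[640,400],0),y["confidence"])
im=np.hstack([cv2.resize(c["frame"][v-50:v+50,u-50:u+50],None,fx=4,fy=4,interpolation=cv2.INTER_CUBIC) for c,u,v in((q,336,140),(p,242,233))])
cv2.imwrite("pics/a1.png",im)
E
```

```text
2.57 tcp [0.5103 0.2175 0.1835] yaw 27.23 tilt 0.01 need tool [ 0.0004 -0.0015  0.1565] turn -0.17 F [-1.3  0.4 -0.9] grip 0.0 0.528 j [ 40.  15. -10.  -0. -65.  77.]
jar [0.52476083 0.3649283  0.        ] 0.76
```

View pics/a1.png

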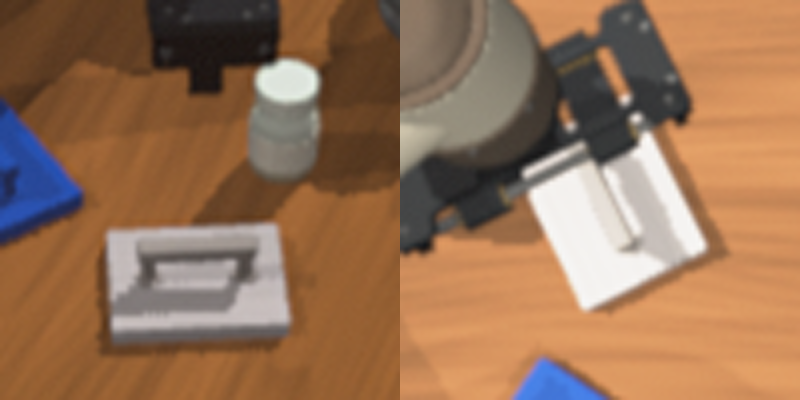

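The picture shows the open fingers straddling the bar line, with the pigment jar (about 0.146 m away) clear. I'll descend, check from close by, then grip.

Request:
apply_moves([
  [[0,-0.0015,0.035],0.17],
  [[0,0,0.035],0],
  [[0,0,0.03],0],
  [[0,0,0.015],0],
  [[0,0,0],0],
])

```text
time_s: 3.18
tcp_pos: [0.5057, 0.2202, 0.0644]
ee_rot: [[0.888, 0.46, -0.007], [0.46, -0.888, -0.005], [-0.009, 0.001, -1.0]]
wrist_force: [0.8, 0.3, 0.0]
gripper_width: 0.529
gripper_force: 0.0
```

Request:
apply_moves([
  [[0,0,0.012],0],
  [[0,0,0.012],0],
  [[0,0,0.01],0],
  [[0,0,0.0075],0],
  [[0,0,0],0],
])

```text
time_s: 3.6
tcp_pos: [0.5081, 0.2208, 0.0261]
ee_rot: [[0.888, 0.459, -0.002], [0.459, -0.888, -0.001], [-0.002, 0.0, -1.0]]
wrist_force: [-0.4, 0.1, -1.1]
gripper_width: 0.532
gripper_force: 0.0
```

Run:
```python
from h import *
need((.510,.219),.027,27.4)
p=imaging.capture("top")
q=imaging.capture("scene")
im=np.hstack([cv2.resize(c["frame"][v-50:v+50,u-50:u+50],None,fx=4,fy=4,interpolation=cv2.INTER_CUBIC) for c,u,v in((q,336,140),(p,242,233))])
cv2.imwrite("pics/a2.png",im)
```

```text
3.6 tcp [0.5081 0.2208 0.0261] yaw 27.33 tilt 0.11 need tool [ 0.0008  0.0025 -0.0009] turn -0.07 F [-0.4  0.1 -1.1] grip 0.0 0.532 j [ 40.  25. -21.  -0. -44.  77.]
```

View pics/a2.png

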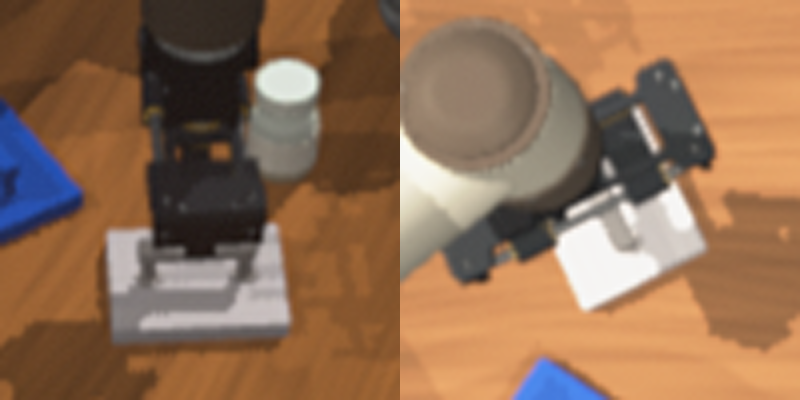

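The fingers straddle the bar near its middle (scene crop about (205,240), top crop about (610,200)). Now I'll close them.

Request:
apply_moves([
  [[0,0.0015,0],0],
  [[0,0,0],0],
  [[0,0,0],0],
  [[0,0,0],0],
  [[0,0,0],0],
], hand=0.0)

```text
time_s: 4.12
tcp_pos: [0.5097, 0.2194, 0.0272]
ee_rot: [[0.889, 0.458, 0.0], [0.458, -0.889, 0.0], [0.001, -0.0, -1.0]]
wrist_force: [-0.0, 0.2, 0.1]
gripper_width: 0.233
gripper_force: 0.0
```

Request:
apply_moves([
  [[0,0,0],0],
  [[0,0,0],0],
  [[0,0,-0.005],0],
  [[0,0,-0.01],0],
  [[0,0,0],0],
])

```text
time_s: 4.53
tcp_pos: [0.511, 0.2203, 0.0443]
ee_rot: [[0.888, 0.459, 0.004], [0.459, -0.888, 0.002], [0.004, -0.0, -1.0]]
wrist_force: [0.0, 0.4, 0.0]
gripper_width: 0.009
gripper_force: 0.0
```

Run:
```python
from h import *
need((.510,.219),.027,27.4)
```

```text
4.53 tcp [0.511  0.2203 0.0443] yaw 27.33 tilt 0.24 need tool [-0.0016  0.0007  0.0172] turn -0.07 F [0.  0.4 0. ] grip 0.0 0.009 j [ 40.  23. -20.   0. -46.  77.]
```

The fingers shut fully without holding anything, so I'll look.

Run:
```python
from h import *
p=imaging.capture("top")
q=imaging.capture("scene")
im=np.hstack([cv2.resize(c["frame"][v-50:v+50,u-50:u+50],None,fx=4,fy=4,interpolation=cv2.INTER_CUBIC) for c,u,v in((q,336,140),(p,242,233))])
for i,(c,u,v) in enumerate(((q,336,140),(p,242,233))):
    uv=(proj(c,r.sense()["tcp_pos"])-[u-50,v-50])*4+[400*i,0];print(uv);cv2.circle(im,tuple(map(int,uv)),4,(0,255,0),-1)
cv2.imwrite("pics/a3.png",im)
```

```text
[197.23379538 247.12033674]
[598.17939805 194.15212816]
```

View pics/a3.png

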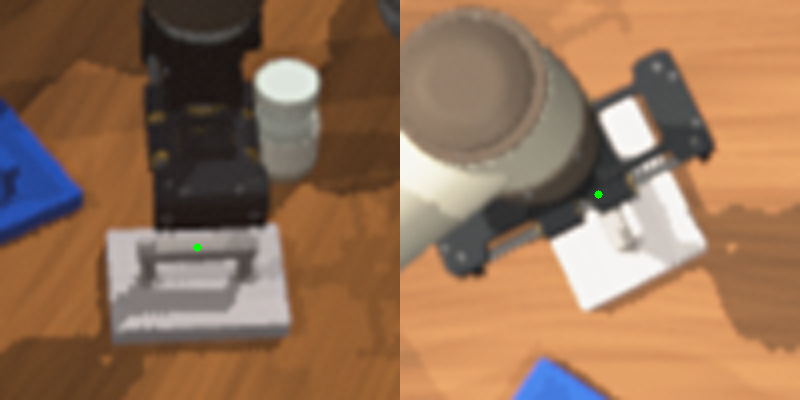

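Run:
```python
from h import *
q=imaging.capture("scene");p=imaging.capture("top")
c,s=np.cos(np.radians(27.3)),np.sin(np.radians(27.3));ty=np.array([s,-c,0])
for nm,T in(("a1",[.5103,.2175,.1835]),("a2",[.5081,.2208,.0261]),("a3",r.sense()["tcp_pos"])):
    T=np.array(T)
    for k in(-.023,0,.023): print(nm,k,((proj(q,T+k*ty)-[286,90])*4).round(),((proj(p,T+k*ty)-[192,183])*4+[400,0]).round())
s=r.sense();print(s)
im=np.hstack([cv2.resize(c["frame"][v-35:v+35,u-25:u+25],None,fx=8,fy=8,interpolation=cv2.INTER_CUBIC) for c,u,v in((q,336,140),(p,242,230))])
cv2.imwrite("pics/a4.png",im)
```

```text
a1 -0.023 [198.  82.] [532. 179.]
a1 0 [200. 105.] [564. 163.]
a1 0.023 [203. 129.] [596. 147.]
a2 -0.023 [193. 238.] [573. 214.]
a2 0 [195. 261.] [601. 200.]
a2 0.023 [197. 284.] [629. 186.]
a3 -0.023 [194. 225.] [571. 210.]
a3 0 [196. 248.] [599. 195.]
a3 0.023 [198. 271.] [627. 181.]
{'time_s': 4.7333, 'joints': array([ 4.00321612e+01,  2.35398541e+01, -2.00491028e+01, -1.14715402e-02,
       -4.63988842e+01,  7.72542195e+01]), 'joint_velocities': array([-0.01138019,  0.486313  , -0.34118118,  0.02820379, -0.02165661,
        0.03771816]), 'effort': array([ 1.13790762e-02, -3.65327168e+01,  1.48381287e+01,  3.24689895e+00,
        9.10936645e-02, -1.68808259e-05]), 'tcp_pos': array([0.50946714, 0.21934427, 0.04208262]), 'ee_rot': array([[ 8.88789507e-01,  4.58315620e-01,  6.92355390e-05],
       [ 4.58315592e-01, -8.88789490e-01,  2.47519657e-04],
       [ 1.74977944e-04, -1.88261147e-04, -9.99999967e-01]]), 'wrist_force': array([-0.17020341,  1.04612684, -0.49116762]), 'moment': array([-0.13160142,  0.00321445, -0.00598064]), 'gripper_force': 0.0, 'gripper_width': 0.007723133029415459}
```

View pics/a4.png

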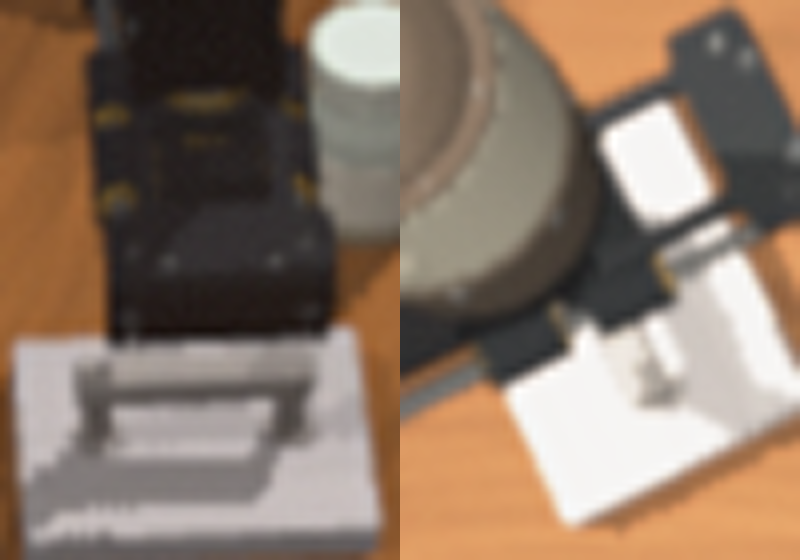

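In both views the TCP reads as being inside the bar, yet the fingers shut freely and the bar is unobstructed in the picture. So the real fingertips must be higher than reported. I'll probe down gently with shut fingers to find the bar top by contact.

Request:
apply_moves([
  [[0,0,0.002],0],
  [[0,0,0.002],0],
  [[0,0,0.002],0],
  [[0,0,0],0],
])

```text
time_s: 5.07
tcp_pos: [0.5091, 0.219, 0.0352]
ee_rot: [[0.889, 0.458, -0.001], [0.458, -0.889, -0.001], [-0.002, 0.0, -1.0]]
wrist_force: [-0.8, -0.0, 0.0]
gripper_width: 0.003
gripper_force: 0.0
```

Request:
apply_moves([
  [[0,0,0.002],0],
  [[0,0,0.002],0],
  [[0,0,0.002],0],
  [[0,0,0],0],
])

```text
time_s: 5.4
tcp_pos: [0.5092, 0.2191, 0.0294]
ee_rot: [[0.889, 0.458, -0.001], [0.458, -0.889, -0.001], [-0.001, 0.0, -1.0]]
wrist_force: [0.5, 1.0, 0.8]
gripper_width: 0.008
gripper_force: 0.0
```

Request:
apply_moves([
  [[0,0,0.002],0],
  [[0,0,0.002],0],
  [[0,0,0],0],
])

```text
time_s: 5.65
tcp_pos: [0.5093, 0.2192, 0.0255]
ee_rot: [[0.889, 0.458, -0.001], [0.458, -0.889, -0.0], [-0.001, 0.0, -1.0]]
wrist_force: [-0.4, -0.6, -0.9]
gripper_width: 0.004
gripper_force: 0.0
```

Request:
apply_moves([
  [[0,0,0.002],0],
  [[0,0,0.002],0],
  [[0,0,0],0],
])

```text
time_s: 5.9
tcp_pos: [0.5093, 0.2192, 0.0215]
ee_rot: [[0.889, 0.458, -0.001], [0.458, -0.889, -0.0], [-0.001, 0.0, -1.0]]
wrist_force: [-0.2, -0.1, -0.1]
gripper_width: 0.004
gripper_force: 0.0
```

Run:
```python
from h import *
q=imaging.capture("scene");p=imaging.capture("top")
T=r.sense()["tcp_pos"];out=[]
for c,u,v in((q,336,140),(p,242,228)):
    im=cv2.resize(c["frame"][v-35:v+35,u-25:u+25],None,fx=8,fy=8,interpolation=cv2.INTER_CUBIC)
    im=np.clip(im.astype(float)*2.0,0,255).astype(np.uint8) if c is q else im
    for dz,col in((0,(0,255,0)),(.035,(0,0,255)),(.07,(255,0,255))):
        cv2.circle(im,tuple(map(int,(proj(c,T+[0,0,dz])-[u-25,v-35]+.5)*8)),3,col,-1)
    out.append(im)
cv2.imwrite("pics/a5.png",np.hstack(out))
```

```text
(no output)
```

View pics/a5.png

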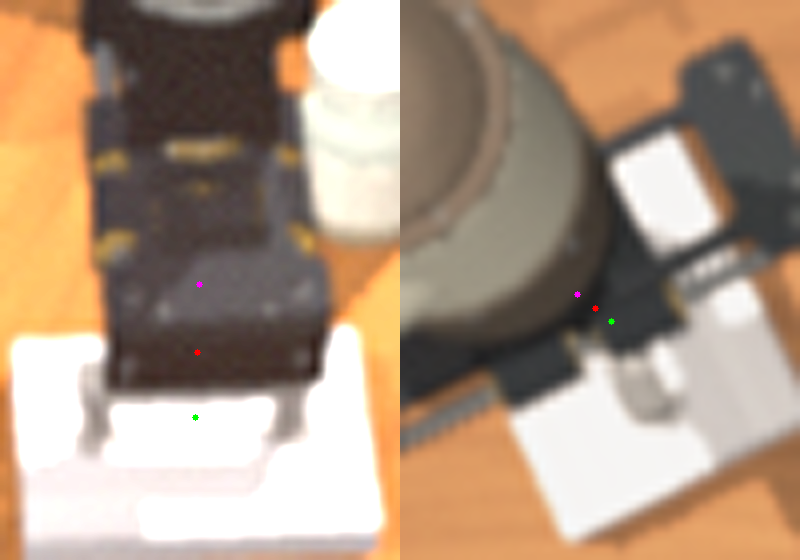

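No fingertip shows at the reported TCP (green dot, px about (195,417)), and the body sits well above it. The tips really are higher than reported, so I'll keep probing gently.

Request:
apply_moves([
  [[0,0,0.002],0],
  [[0,0,0.002],0],
  [[0,0,0],0],
])

```text
time_s: 6.25
tcp_pos: [0.5093, 0.2192, 0.0175]
ee_rot: [[0.889, 0.458, -0.001], [0.458, -0.889, -0.0], [-0.001, 0.0, -1.0]]
wrist_force: [-0.0, 0.4, -1.1]
gripper_width: 0.007
gripper_force: 0.0
```

Request:
apply_moves([
  [[0,0,0.002],0],
  [[0,0,0.0],0],
])

```text
time_s: 6.42
tcp_pos: [0.5093, 0.2192, 0.0156]
ee_rot: [[0.889, 0.458, -0.0], [0.458, -0.889, -0.0], [-0.001, 0.0, -1.0]]
wrist_force: [0.7, 0.5, 0.3]
gripper_width: 0.005
gripper_force: 0.0
```

Request:
apply_moves([
  [[0,0,0.002],0],
  [[0,0,0.0],0],
])

```text
time_s: 6.58
tcp_pos: [0.5093, 0.2192, 0.0136]
ee_rot: [[0.889, 0.458, -0.001], [0.458, -0.889, -0.0], [-0.001, 0.0, -1.0]]
wrist_force: [0.2, 0.2, -0.7]
gripper_width: 0.005
gripper_force: 0.0
```

Request:
apply_moves([
  [[0,0,0.002],0],
  [[0,0,0.0],0],
])

```text
time_s: 6.75
tcp_pos: [0.5098, 0.2195, 0.0124]
ee_rot: [[0.889, 0.459, 0.001], [0.459, -0.889, 0.0], [0.001, 0.0, -1.0]]
wrist_force: [-0.5, -0.3, 3.5]
gripper_width: 0.001
gripper_force: 1.5
```

Request:
apply_moves([
  [[0,0,0.002],0],
  [[0,0,0.0],0],
])

```text
time_s: 6.92
tcp_pos: [0.5099, 0.2195, 0.0123]
ee_rot: [[0.888, 0.459, 0.001], [0.459, -0.888, -0.0], [0.001, 0.001, -1.0]]
wrist_force: [-4.9, -1.4, 14.1]
gripper_width: 0.006
gripper_force: 7.1
```

Request:
apply_moves([
  [[0,0,0.002],0],
  [[0,0,0.0],0],
])

```text
time_s: 7.08
tcp_pos: [0.5099, 0.2195, 0.0122]
ee_rot: [[0.888, 0.46, 0.002], [0.46, -0.888, -0.0], [0.001, 0.001, -1.0]]
wrist_force: [-8.5, -1.7, 25.3]
gripper_width: 0.002
gripper_force: 12.7
```

Request:
apply_moves([
  [[0,0,0.002],0],
  [[0,0,0.0],0],
])

```text
time_s: 7.25
tcp_pos: [0.51, 0.2196, 0.0122]
ee_rot: [[0.887, 0.461, 0.002], [0.461, -0.887, -0.001], [0.002, 0.001, -1.0]]
wrist_force: [-13.0, -1.5, 37.2]
gripper_width: 0.01
gripper_force: 18.2
```

Contact comes at a reported z of 0.0123. That is either the bar top, with a z offset of about 39 mm, or the plate beside the bar. I'll raise the arm and locate the real fingertips by comparing images at two openings.

Request:
apply_moves([
  [[0,0,-0.01],0],
  [[0,0,-0.03],0],
  [[0,0,-0.04],0],
  [[0,0,-0.04],0],
  [[0,0,-0.03],0],
])

```text
time_s: 7.67
tcp_pos: [0.5104, 0.2197, 0.1593]
ee_rot: [[0.889, 0.459, 0.003], [0.459, -0.889, 0.002], [0.004, 0.0, -1.0]]
wrist_force: [0.7, 0.1, 0.0]
gripper_width: 0.005
gripper_force: 0.0
```

Request:
apply_moves([
  [[0,0,0],0],
  [[0,0,0],0],
])

```text
time_s: 7.83
tcp_pos: [0.5104, 0.2202, 0.158]
ee_rot: [[0.889, 0.458, 0.004], [0.458, -0.889, 0.003], [0.005, -0.001, -1.0]]
wrist_force: [-0.1, -0.1, 0.1]
gripper_width: 0.008
gripper_force: 0.0
```

Run:
```python
from h import *
need((.51,.219),.1,27.4)
np.save("shutT.npy",r.sense()["tcp_pos"])
for n in("scene","top"): p=imaging.capture(n);cv2.imwrite(f"pics/shut_{n}.png",p["frame"])
```

```text
7.83 tcp [0.5104 0.2202 0.158 ] yaw 27.28 tilt 0.3 need tool [-0.0012  0.0009  0.058 ] turn -0.12 F [-0.1 -0.1  0.1] grip 0.0 0.008 j [ 40.  16. -12.  -0. -62.  77.]
```

Request:
apply_moves([
  [[0,0,0],0],
  [[0,0,0],0],
  [[0,0,0],0],
  [[0,0,0],0],
  [[0,0,0],0],
], hand=0.06)

```text
time_s: 8.35
tcp_pos: [0.5095, 0.2192, 0.1554]
ee_rot: [[0.889, 0.458, -0.001], [0.458, -0.889, -0.001], [-0.001, 0.0, -1.0]]
wrist_force: [-0.6, -0.1, 0.4]
gripper_width: 0.301
gripper_force: 0.0
```

Request:
apply_moves([
  [[0,0,0],0],
  [[0,0,0],0],
  [[0,0,0],0],
  [[0,0,0],0],
])

```text
time_s: 8.68
tcp_pos: [0.5096, 0.2194, 0.156]
ee_rot: [[0.889, 0.458, 0.0], [0.458, -0.889, 0.0], [0.0, -0.0, -1.0]]
wrist_force: [0.6, -0.7, -0.7]
gripper_width: 0.602
gripper_force: 0.0
```

Run:
```python
from h import *
s=r.sense();T=s["tcp_pos"];R=s["ee_rot"];print(s["time_s"],T,s["gripper_width"])
rows=[]
for n in("scene","top"):
    p=imaging.capture(n);a=cv2.imread(f"pics/shut_{n}.png");b=p["frame"]
    c=proj(p,T).round().astype(int);x0,y0=c-[25,35]
    tiles=[]
    for f in(a,b):
        im=cv2.resize(f[y0:y0+48,x0:x0+62],None,fx=6,fy=6,interpolation=cv2.INTER_CUBIC)
        im=np.clip(im*2.2,0,255).astype(np.uint8)
        for X,col in((T,(0,255,0)),(T+R[:,1]*.03,(255,255,0)),(T-R[:,1]*.03,(255,255,0)),(T-R[:,2]*.04,(0,0,255))):
            cv2.circle(im,tuple(map(int,(proj(p,X)-[x0,y0]+.5)*6)),3,col,-1)
        tiles.append(im)
    print(n,x0,y0);rows.append(np.hstack(tiles))
cv2.imwrite("pics/a6.png",np.vstack(rows))
```

```text
8.6833 [0.50959006 0.21936941 0.15601801] 0.6016971784683293
scene 311 88
top 209 191
```

View pics/a6.png

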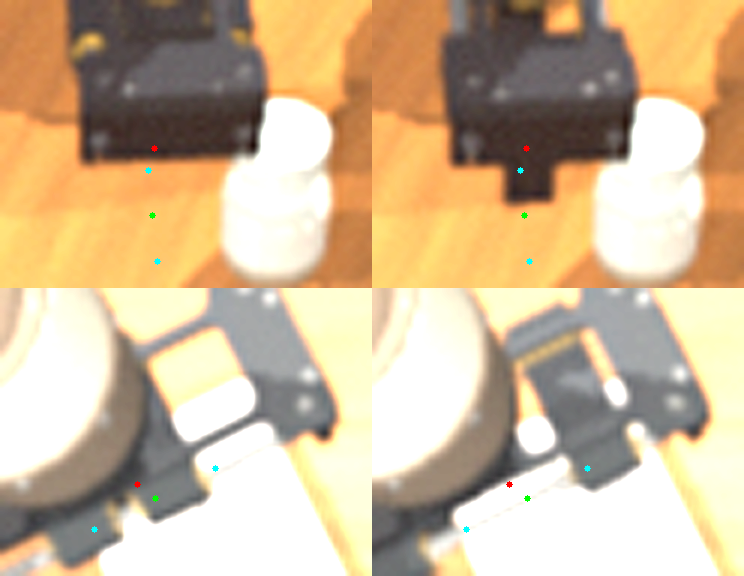

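In the pictures the near fingertip sits about 36–50 mm above its predicted position (seen at (528,200), predicted about (529,261)). That agrees with the contact offset of +38.7 mm, while the lateral error is within a few mm. So true tip z = reported z + 0.0387, and to grip the bar I need a reported z of about -0.0125.

Request:
apply_moves([
  [[0,0,0.035],0],
  [[0,0,0.035],0],
  [[0,0,0.035],0],
  [[0,0,0.02],0],
  [[0,0,0],0],
])

```text
time_s: 9.2
tcp_pos: [0.5062, 0.217, 0.0262]
ee_rot: [[0.889, 0.457, -0.009], [0.457, -0.889, -0.006], [-0.01, 0.001, -1.0]]
wrist_force: [-0.7, 0.2, -0.5]
gripper_width: 0.687
gripper_force: 0.0
```

Request:
apply_moves([
  [[0,0,0.01],0],
  [[0,0,0.007],0],
  [[0,0,0.007],0],
  [[0,0,0],0],
])

```text
time_s: 9.53
tcp_pos: [0.5094, 0.2193, 0.0066]
ee_rot: [[0.889, 0.458, -0.0], [0.458, -0.889, -0.0], [-0.0, -0.0, -1.0]]
wrist_force: [0.4, 0.6, -0.8]
gripper_width: 0.688
gripper_force: 0.0
```

Request:
apply_moves([
  [[0,0,0.006],0],
  [[0,0,0.006],0],
  [[0,0,0.006],0],
  [[0,0,0],0],
])

```text
time_s: 9.87
tcp_pos: [0.5087, 0.2188, -0.0123]
ee_rot: [[0.889, 0.458, -0.002], [0.458, -0.889, -0.001], [-0.002, 0.0, -1.0]]
wrist_force: [-0.5, -0.5, -0.6]
gripper_width: 0.688
gripper_force: 0.0
```

Free descent past the bar top, and the fingers straddle it. Closing.

Request:
apply_moves([
  [[0,0,0],0],
  [[0,0,0],0],
  [[0,0,0],0],
  [[0,0,0],0],
  [[0,0,0],0],
], hand=0.0)

```text
time_s: 10.28
tcp_pos: [0.5097, 0.2195, -0.0108]
ee_rot: [[0.889, 0.458, 0.0], [0.458, -0.889, 0.0], [0.0, -0.0, -1.0]]
wrist_force: [0.3, 0.4, -0.2]
gripper_width: 0.398
gripper_force: 0.0
```

Request:
apply_moves([
  [[0,0,0],0],
  [[0,0,0],0],
  [[0,0,0],0],
  [[0,0,0],0],
  [[0,0,0],0],
])

```text
time_s: 10.7
tcp_pos: [0.5096, 0.2194, -0.011]
ee_rot: [[0.889, 0.458, 0.0], [0.458, -0.889, 0.0], [0.0, -0.0, -1.0]]
wrist_force: [-0.4, 0.7, 0.6]
gripper_width: 0.183
gripper_force: 30.0
```

Gripped: 15.9 mm opening and 30 N. Lifting and carrying.

Request:
apply_moves([
  [[0,0,-0.01],0],
  [[0,0,-0.03],0],
  [[0,0,-0.035],0],
  [[0,0,-0.035],0],
  [[0,0,-0.03],0],
])

```text
time_s: 11.12
tcp_pos: [0.5091, 0.219, 0.131]
ee_rot: [[0.889, 0.458, -0.0], [0.458, -0.889, 0.0], [-0.0, -0.0, -1.0]]
wrist_force: [0.6, 0.9, -3.1]
gripper_width: 0.182
gripper_force: 30.0
```

Request:
apply_moves([
  [[0,0,0],0],
  [[-0.005,0.0186,0],0],
  [[-0.0086,0.034,0],0],
  [[-0.0086,0.034,0],0],
  [[-0.0086,0.034,0],0],
])

```text
time_s: 11.53
tcp_pos: [0.5361, 0.0967, 0.1279]
ee_rot: [[0.888, 0.459, -0.003], [0.459, -0.888, -0.0], [-0.003, -0.001, -1.0]]
wrist_force: [0.9, 0.7, -4.4]
gripper_width: 0.177
gripper_force: 30.0
```

Request:
apply_moves([
  [[-0.0086,0.034,0],0],
  [[-0.0086,0.034,0],0],
  [[-0.0086,0.034,0],0],
  [[-0.0086,0.034,0],0],
  [[-0.0086,0.034,0],0],
])

```text
time_s: 11.95
tcp_pos: [0.5759, -0.0743, 0.1277]
ee_rot: [[0.889, 0.458, -0.003], [0.458, -0.889, 0.001], [-0.003, -0.002, -1.0]]
wrist_force: [0.5, 0.8, -3.5]
gripper_width: 0.178
gripper_force: 30.0
```

Request:
apply_moves([
  [[-0.0086,0.034,0],0],
  [[-0.0086,0.034,0],0],
  [[-0.0086,0.034,0],0],
  [[-0.005,0.02,0],0],
  [[-0.005,0.018,0],0],
])

```text
time_s: 12.37
tcp_pos: [0.6082, -0.2154, 0.127]
ee_rot: [[0.89, 0.456, -0.004], [0.456, -0.89, 0.001], [-0.003, -0.003, -1.0]]
wrist_force: [-0.3, 0.3, -4.7]
gripper_width: 0.181
gripper_force: 30.0
```

Request:
apply_moves([
  [[0,0,0],5],
  [[0,0,0],5],
  [[0,0,0],5],
  [[0,0,0],2.3],
  [[0,0,0],0],
])

```text
time_s: 12.78
tcp_pos: [0.6081, -0.2133, 0.1273]
ee_rot: [[0.985, 0.172, -0.003], [0.172, -0.985, 0.001], [-0.003, -0.002, -1.0]]
wrist_force: [-0.2, -0.4, -4.1]
gripper_width: 0.178
gripper_force: 30.0
```

Run:
```python
from h import *
need((.6092,-.2134),.12,10.05)
```

```text
12.78 tcp [ 0.6081 -0.2133  0.1273] yaw 9.91 tilt 0.21 need tool [0.001  0.0003 0.0073] turn -0.14 F [-0.2 -0.4 -4.1] grip 30.0 0.178 j [ -5.  26.  -1.  -0. -63. 105.]
```

Request:
apply_moves([
  [[0.001,0,0.02],-0.14],
  [[0,0,0.02],0],
  [[0,0,0.015],0],
  [[0,0,0.004],0],
  [[0,0,0],0],
])

```text
time_s: 13.2
tcp_pos: [0.6087, -0.2131, 0.0677]
ee_rot: [[0.984, 0.176, -0.005], [0.176, -0.984, 0.001], [-0.005, -0.002, -1.0]]
wrist_force: [-0.8, 0.2, -3.9]
gripper_width: 0.183
gripper_force: 30.0
```

```bash
cat > m2.py <<'E'
from fit import *
def run(zu,save=None):
    P={n:imaging.capture(n) for n in("scene","top")};T=r.sense()["tcp_pos"]
    cb=[box(130,100,0,15)*1e-3];obs=[]
    for n,p in P.items():
        u=proj(p,[*T[:2],zu+.01])
        for t in("cover","cover_handle"):
            c=[x for x in models.place_of(p,t) if np.linalg.norm(np.array(x["at"])*[640,400]-u)<25]
            for x in c[:1]: print(n,t,onz(p,np.array(x["at"])*[640,400],zu+(0 if t=="cover" else .044)).round(4),round(x["confidence"],2))
        for x in models.cut_out(p,"cover"):
            e=np.array(x["extent"])*[640,400,640,400]
            if np.linalg.norm(e[:2]+e[2:]/2-u)<25: obs.append((n,p,x["region"].astype(float)));print(n,x["confidence"],int(x["region"].sum()));break
    B=cb[0]+[0,0,zu]
    def f(v,ob):
        s=0
        for n,p,g in ob:
            m=render(p,[B],[v[0],v[1],v[2]*10]);s+=((1-m)*g).sum()+.35*(m*(1-g)).sum()
        return s
    R=r.sense()["ee_rot"];v0=np.array([*T[:2],np.arctan2(R[1,0],R[0,0])/10])
    for ob in(obs,obs[:1],obs[1:]):
        if ob:
            o=minimize(f,v0,args=(ob,),method="Nelder-Mead",options=dict(initial_simplex=v0+np.array([[0,0,0],[.008,0,0],[0,.008,0],[0,0,.008]]),xatol=1e-5))
            print([x[0] for x in ob],"cover",o.x[:2].round(4),"yaw",np.degrees(o.x[2]*10).round(2),"cost",round(o.fun,1))
    if save:
        ims=[]
        for n,p in P.items():
            u=proj(p,[*T[:2],.07]).astype(int);ims.append(cv2.resize(p["frame"][u[1]-50:u[1]+50,u[0]-50:u[0]+50],None,fx=4,fy=4,interpolation=cv2.INTER_CUBIC))
        cv2.imwrite(save,np.hstack(ims))
    return P
E
python3 - <<'E'
from m2 import *
need((.6092,-.2134),.06,10.05)
run(r.sense()["tcp_pos"][2]+.011)
E
```

```text
13.2 tcp [ 0.6087 -0.2131  0.0677] yaw 10.16 tilt 0.3 need tool [0.0004 0.0004 0.0077] turn 0.11 F [-0.8  0.2 -3.9] grip 30.0 0.183 j [ -5.  30.  -5.  -0. -56. 105.]
scene cover [ 0.616  -0.2152  0.0787] 0.74
scene cover_handle [ 0.6167 -0.212   0.1227] 0.9
scene 0.97 913
top cover [ 0.6083 -0.208   0.0787] 0.84
top cover_handle [ 0.6234 -0.2211  0.1227] 0.98
top 0.76 567
['scene', 'top'] cover [ 0.6096 -0.2137] yaw 10.24 cost 950.9
['scene'] cover [ 0.6092 -0.2133] yaw 9.61 cost 567.6
['top'] cover [ 0.6106 -0.2145] yaw 9.69 cost 382.8
```

The cover in hand agrees with the TCP to within 1 mm. Lowering onto the pin tips.

Request:
apply_moves([
  [[0,0,0.002],0],
  [[0,0,0.002],0],
  [[0,0,0],0],
])

```text
time_s: 13.85
tcp_pos: [0.6101, -0.2133, 0.0654]
ee_rot: [[0.984, 0.176, -0.001], [0.176, -0.984, 0.0], [-0.001, -0.001, -1.0]]
wrist_force: [-0.3, 0.9, -4.0]
gripper_width: 0.182
gripper_force: 30.0
```

Request:
apply_moves([
  [[0,0,0.0015],0],
  [[0,0,0],0],
])

```text
time_s: 14.02
tcp_pos: [0.6103, -0.2134, 0.0641]
ee_rot: [[0.984, 0.176, -0.001], [0.176, -0.984, 0.0], [-0.001, -0.0, -1.0]]
wrist_force: [-1.1, -0.4, -4.7]
gripper_width: 0.179
gripper_force: 30.0
```

Request:
apply_moves([
  [[0,0,0.0015],0],
  [[0,0,0],0],
])

```text
time_s: 14.18
tcp_pos: [0.6104, -0.2134, 0.0626]
ee_rot: [[0.984, 0.176, -0.0], [0.176, -0.984, 0.0], [-0.0, -0.0, -1.0]]
wrist_force: [-0.5, -0.5, -3.8]
gripper_width: 0.177
gripper_force: 30.0
```

Request:
apply_moves([
  [[0,0,0.0015],0],
  [[0,0,0],0],
])

```text
time_s: 14.35
tcp_pos: [0.6104, -0.2133, 0.0611]
ee_rot: [[0.984, 0.176, -0.0], [0.176, -0.984, 0.0], [-0.0, -0.0, -1.0]]
wrist_force: [0.1, -0.3, -4.3]
gripper_width: 0.181
gripper_force: 30.0
```

Request:
apply_moves([
  [[0,0,0.001],0],
  [[0,0,0],0],
])

```text
time_s: 14.52
tcp_pos: [0.6105, -0.2134, 0.0603]
ee_rot: [[0.984, 0.176, -0.0], [0.176, -0.984, 0.0], [-0.0, -0.0, -1.0]]
wrist_force: [0.1, 0.7, -3.4]
gripper_width: 0.182
gripper_force: 30.0
```

Request:
apply_moves([
  [[0,0,0.001],0],
  [[0,0,0],0],
])

```text
time_s: 14.68
tcp_pos: [0.6106, -0.2135, 0.06]
ee_rot: [[0.984, 0.176, 0.0], [0.176, -0.984, -0.0], [0.0, 0.0, -1.0]]
wrist_force: [-1.4, 0.8, -0.7]
gripper_width: 0.182
gripper_force: 30.0
```

Contact at 0.060, exactly as predicted for the pin tips. I'll add a little push and dwell.

Request:
apply_moves([
  [[0,0,0.0006],0],
  [[0,0,0],0],
  [[0,0,0],0],
  [[0,0,0],0],
])

```text
time_s: 15.02
tcp_pos: [0.6107, -0.2136, 0.0599]
ee_rot: [[0.984, 0.176, 0.001], [0.176, -0.984, -0.0], [0.001, 0.001, -1.0]]
wrist_force: [-3.2, 1.2, 5.8]
gripper_width: 0.178
gripper_force: 30.0
```

Run:
```python
from m2 import *
need((.5954,-.2158),.06,10.05)
P=run(.071)
```

```text
15.02 tcp [ 0.6107 -0.2136  0.0599] yaw 10.14 tilt 0.05 need tool [-0.0155 -0.0005 -0.0001] turn 0.09 F [-3.2  1.2  5.8] grip 30.0 0.178 j [ -5.  30.  -5.   0. -55. 105.]
scene cover [ 0.613  -0.2107  0.071 ] 0.75
scene cover_handle [ 0.6158 -0.2109  0.115 ] 0.86
scene 0.95 1021
top cover [ 0.613  -0.2198  0.071 ] 0.84
top cover_handle [ 0.6069 -0.215   0.115 ] 0.66
['scene'] cover [ 0.6113 -0.2144] yaw 10.9 cost 533.1
['scene'] cover [ 0.6113 -0.2144] yaw 10.9 cost 533.1
```

Resting on the tips. Sliding back toward the mould centre while watching for the drop.

Request:
apply_moves([
  [[-0.002,0,0],0],
  [[-0.002,0,0],0],
  [[-0.002,0,0],0],
  [[-0.002,0,0],0],
  [[0,0,0],0],
])

```text
time_s: 15.83
tcp_pos: [0.6044, -0.2152, 0.0599]
ee_rot: [[0.984, 0.176, 0.004], [0.176, -0.984, -0.001], [0.004, 0.002, -1.0]]
wrist_force: [4.2, 0.3, 4.5]
gripper_width: 0.181
gripper_force: 30.0
```

Request:
apply_moves([
  [[-0.0015,0,0],0],
  [[-0.001,0,0],0],
  [[0,0,0],0],
])

```text
time_s: 16.08
tcp_pos: [0.6015, -0.2156, 0.0598]
ee_rot: [[0.984, 0.176, 0.003], [0.176, -0.984, -0.001], [0.003, 0.001, -1.0]]
wrist_force: [4.5, 0.6, 5.2]
gripper_width: 0.182
gripper_force: 30.0
```

Request:
apply_moves([
  [[-0.001,0,0],0],
  [[-0.001,0,0],0],
  [[0,0,0],0],
])

```text
time_s: 16.33
tcp_pos: [0.5989, -0.2159, 0.0594]
ee_rot: [[0.984, 0.176, 0.002], [0.176, -0.984, -0.001], [0.002, 0.001, -1.0]]
wrist_force: [4.1, -1.0, 4.3]
gripper_width: 0.181
gripper_force: 30.0
```

Request:
apply_moves([
  [[-0.001,0,0],0],
  [[0,0,0],0],
])

```text
time_s: 16.5
tcp_pos: [0.5929, -0.2151, 0.0561]
ee_rot: [[0.985, 0.174, -0.009], [0.174, -0.985, 0.003], [-0.009, -0.004, -1.0]]
wrist_force: [0.1, 0.1, -2.5]
gripper_width: 0.181
gripper_force: 30.0
```

Request:
apply_moves([
  [[-0.001,0,0],0],
  [[0,0,0],0],
])

```text
time_s: 16.67
tcp_pos: [0.5932, -0.2155, 0.0565]
ee_rot: [[0.985, 0.175, -0.007], [0.175, -0.985, 0.002], [-0.006, -0.003, -1.0]]
wrist_force: [0.3, 0.8, -3.1]
gripper_width: 0.178
gripper_force: 30.0
```

Request:
apply_moves([
  [[-0.001,0,0],0],
  [[0,0,0],0],
])

```text
time_s: 16.83
tcp_pos: [0.5934, -0.2159, 0.0574]
ee_rot: [[0.985, 0.175, -0.004], [0.175, -0.985, 0.001], [-0.004, -0.002, -1.0]]
wrist_force: [0.7, -0.2, -4.4]
gripper_width: 0.183
gripper_force: 30.0
```

It dropped. Now lowering onto the return pins.

Request:
apply_moves([
  [[0,0,0.0015],0],
  [[0,0,0.001],0],
  [[0,0,0],0],
  [[0,0,0],0],
])

```text
time_s: 17.17
tcp_pos: [0.5951, -0.2161, 0.0561]
ee_rot: [[0.984, 0.176, -0.0], [0.176, -0.984, 0.0], [-0.0, -0.0, -1.0]]
wrist_force: [0.4, -0.3, -3.6]
gripper_width: 0.179
gripper_force: 30.0
```

Request:
apply_moves([
  [[0,0,0.001],0],
  [[0,0,0],0],
  [[0,0,0],0],
])

```text
time_s: 17.42
tcp_pos: [0.5954, -0.2162, 0.056]
ee_rot: [[0.984, 0.176, 0.0], [0.176, -0.984, -0.0], [0.0, 0.0, -1.0]]
wrist_force: [-1.7, 0.7, 1.5]
gripper_width: 0.183
gripper_force: 30.0
```

At a 5 mm gap on the return pins and well centred. Pressing shut.

Request:
apply_moves([
  [[0,0,0.001],0],
  [[0,0,0.001],0],
  [[0,0,0.001],0],
  [[0,0,0.001],0],
  [[0,0,0],0],
])

```text
time_s: 17.83
tcp_pos: [0.5954, -0.2162, 0.0525]
ee_rot: [[0.984, 0.176, 0.001], [0.176, -0.984, -0.0], [0.0, 0.001, -1.0]]
wrist_force: [-3.9, 1.5, 6.8]
gripper_width: 0.179
gripper_force: 30.0
```

Request:
apply_moves([
  [[0,0,0.001],0],
  [[0,0,0.001],0],
  [[0,0,0.001],0],
  [[0,0,0],0],
  [[0,0,0],0],
])

```text
time_s: 18.25
tcp_pos: [0.5955, -0.2162, 0.051]
ee_rot: [[0.984, 0.177, 0.001], [0.177, -0.984, -0.001], [0.001, 0.001, -1.0]]
wrist_force: [-5.8, 3.5, 12.8]
gripper_width: 0.18
gripper_force: 30.0
```

Request:
apply_moves([
  [[0,0,0.0007],0],
  [[0,0,0.0006],0],
  [[0,0,0],0],
  [[0,0,0],0],
  [[0,0,0],0],
])

```text
time_s: 18.67
tcp_pos: [0.5955, -0.2162, 0.051]
ee_rot: [[0.984, 0.177, 0.001], [0.177, -0.984, -0.001], [0.001, 0.001, -1.0]]
wrist_force: [-7.2, 5.3, 19.0]
gripper_width: 0.184
gripper_force: 30.0
```

Run:
```python
from m2 import *
need((.5954,-.2158),.051,10.05)
run(.062,"pics/end.png")
```

```text
18.67 tcp [ 0.5955 -0.2162  0.051 ] yaw 10.2 tilt 0.1 need tool [ 0.     -0.0004  0.    ] turn 0.15 F [-7.2  5.3 19. ] grip 30.0 0.184 j [ -5.  29.  -8.   0. -52. 105.]
scene cover [ 0.5947 -0.2127  0.062 ] 0.68
scene cover_handle [ 0.5919 -0.2166  0.106 ] 0.94
scene 0.74 931
top cover [ 0.5925 -0.217   0.062 ] 0.6
top cover_handle [ 0.5975 -0.2136  0.106 ] 0.93
top 0.7 518
['scene', 'top'] cover [ 0.5968 -0.2167] yaw 9.55 cost 930.9
['scene'] cover [ 0.5988 -0.2167] yaw 10.69 cost 540.1
['top'] cover [ 0.5955 -0.2149] yaw 11.15 cost 388.3
```

View pics/end.png

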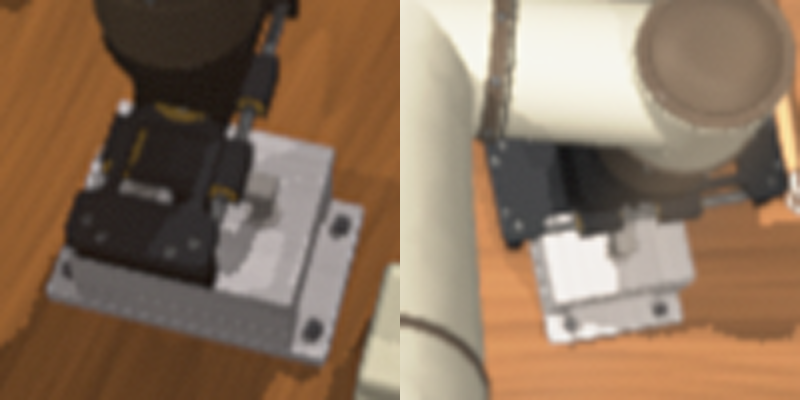

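The picture shows the cover flush on the mould block with edges aligned (scene right edge about (325,150)–(295,300)) and no gap. Height, force and grip all agree, so I'm handing in.

```bash
python3 -c "
from station import r
print(r.finish_job())"
```

```text
the job is handed in; nothing more can be done
None
```

I handed the job in with the cover over both pins and pressed shut flush on the mould, still gripped at 30 N with about 19 N of push at the wrist; the hand-in call didn't return a verdict.

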